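Turn the recipe binder's upper leaf

TASK

A recipe binder lies open, with the jar standing on its stiff upper right-hand leaf as a page weight and the kitchen timer left on the opposite page. First set the jar and the timer down upright on the bare worktop beside the binder, without dropping them; then turn only the upper leaf over the rings until it lies flat on the left, leaving the lower leaf where it is. Last, stand the jar in the middle of the turned leaf to hold it down, leave the timer standing on the worktop, and leave the mug, the spice jar and the salt cellar where they are.

Things in the scene. Friction and masses are not known exactly. Their poses are not given: they have to be found in the camera images.
- binder: Open three-ring binder, grey covers 176 x 279 x 4 mm, fixed to the worktop. Origin: centre of its underside. x runs along the spine, away from the robot (yaw within 0.25 rad), y to the left page, z up. Its three rings, 28 mm across, reach z = 35 mm; the leaves turn about the rings' centre line: y = 0, z = 20 mm. Page stacks on both sides: top z = 16 mm, |y| 8 to 133, |x| to 75 mm.
- upper_leaf (a joint): Angle of the upper leaf about the ring line: 0 flat on the right (-y), 1.57 upright, 3.14 flat on the left. A stiff white plate 150 mm (x) by 123 mm (10 to 133 mm from the ring line), 3.5 mm thick, 70 g. Turns almost freely and falls to whichever side it leans.
- lower_leaf (a joint): Angle of the lower leaf, same size and sense: 0 flat on the right under the upper leaf, where it must stay. The two leaves cannot pass through one another.
- upper_leaf_tab (a point): Middle of the upper leaf's tab, 155 mm from the ring line; in the binder's frame x = -42 mm (the tab nearer the robot), z = 22 mm; once turned y = +155, z = 18 mm. Tab 30 mm wide along x, 3.5 thick, reaching 168 mm from the ring line; covers end at 140, so only worktop is below. Pinch it from above by its side edges, closing along binder x; it can turn between the pads as the leaf swings.
- lower_leaf_tab (a point): Middle of the lower leaf's like tab, at x = +45 mm, z = 18 mm in the binder's frame (the tab farther from the robot).
- left_page (a point): Point on the binder in the middle of the left page (binder frame x = 0, y = 72.5 mm), at the height of the upper face of the turned leaf (z = 19.75 mm); axes as the binder's.
- honey_jar: Glass jar with a red screw lid, 60 mm diameter, 85 mm tall, about 0.3 kg (varies). Origin: centre of its underside, z up. Stands on the upper leaf at first (underside at z = 24 mm). Can be gripped across its diameter at mid-height.
- kitchen_timer: Round red and white wind-up kitchen timer, 63 mm diameter, 47 mm tall, about 90 g. Origin: centre of its underside, z up. Stands on the left page at first (underside at z = 16 mm). The white body is 63 mm wide up to 19 mm, the dial (fixed, does not turn) 60 mm from there to 34 mm, with a 46 x 8 mm bar on top. Grip it across its diameter, TCP about 25 mm above its underside.
- copper_mug: Copper mug, 68 mm diameter and 98 mm over its handle, 72 mm tall, standing behind the binder; a bystander. Origin: centre of its underside.
- spice_jar: Glass spice jar with a dark lid, 41 mm diameter, 105 mm tall, standing behind the binder; a bystander. Origin: centre of its underside.
- salt_cellar: Round oak salt cellar, 67 mm diameter, 60 mm tall, standing behind the binder; a bystander. Origin: centre of its underside.
Not all that is in view belongs to the job. Several things have the shape of the kitchen_timer; the one meant has the colours described above. Leave any blue or turquoise look-alike of the honey_jar alone.

How it is judged (in metres and radians):
On the way, in this order (a step that is already met when the one before it is completed fails the run):
1. the jar and the timer both stand upright on the worktop, let go, with the upper leaf not yet turned (height (world z) of each of honey_jar, kitchen_timer below 0.006 m and angle between each of honey_jar, kitchen_timer's own z axis and vertical below 0.15 rad and linear speed of each of honey_jar, kitchen_timer below 0.03 m/s and contact force between the fingers and honey_jar below 0.1 N and contact force between the fingers and kitchen_timer below 0.1 N and value of joint upper_leaf below 0.3 rad), for 0.2 s.
2. the upper leaf has been turned flat onto the left side while the jar and the timer stand on the worktop (value of joint upper_leaf above 2.95 rad and height (world z) of each of honey_jar, kitchen_timer below 0.006 m), for 0.2 s.
At the end, for the whole second after the job is handed in: The upper leaf lies flat on the left (angle above 3.0 rad), the lower leaf still flat on the right (below 0.1 rad); the jar stands upright (within 0.15 rad) and at rest on the turned leaf with its centre within 40 mm of the middle of the page; the timer stands upright and at rest on the worktop (value of joint upper_leaf above 3 rad and value of joint lower_leaf below 0.1 rad and horizontal distance between honey_jar and left_page below 0.04 m and z of honey_jar in the frame of left_page between -0.006 and 0.006 m and contact force between honey_jar and binder above 0.5 N and angle between each of honey_jar, kitchen_timer's own z axis and vertical below 0.15 rad and linear speed of each of honey_jar, kitchen_timer below 0.03 m/s and height (world z) of kitchen_timer below 0.006 m); the robot touches nothing.
It fails at once if the jar or the timer is tipped over (angle between any of honey_jar, kitchen_timer's own z axis and vertical above 0.6 rad).
It fails at once if the jar or the timer is dropped or flung (faster than 0.65 m/s out of the grip, a fall of about 2 cm) ((linear speed of honey_jar above 0.65 m/s and contact force between each of the arm, the fingers and honey_jar below 0.1 N) or (linear speed of kitchen_timer above 0.65 m/s and contact force between each of the arm, the fingers and kitchen_timer below 0.1 N)).
It fails at once if the lower leaf is lifted along (beyond 0.5 rad) (value of joint lower_leaf above 0.5 rad).
It fails at once if a bystander (mug, spice jar, salt cellar) is shifted by more than 3 cm (distance of any of copper_mug, spice_jar, salt_cellar from where it was at the start of the episode above 0.03 m).
It also fails if it takes over 72 s, if anything falls off the work surface, if the arm or the gripper's body presses on something with over 40 N, if the wrist force passes 120 N, or if a joint passes its speed limit or range.

ROBOT

A 7-joint arm with a two-finger parallel gripper is mounted at the origin on a cart in front of the work surface, level with it; the furniture and walls round the work are solid. World frame = base frame: x ahead of the robot, y to its left, z up, the work surface at z = 0. Lengths are in mm, angles in rad, forces in N, time in s.
With the tool pointing down it reaches from about 400 to 750 mm from the base axis. Payload 19.5 kg.
Tool frame: the origin (TCP) lies between the finger pads, 19 mm behind the fingertips; this is the grasp point; z points along the fingers, y is the line along which they close (so a half turn about z gives the same grasp; the last joint's range is limited). The gripper opens to 85 mm and grips with 20 to 120 N. Pads are 22 mm wide; open, the fingers measure 114 mm over their backs; the gripper's body (76 mm by 85 mm) begins 54 mm behind the grasp point. The pads swing forward as they close: fully open they stand 13 mm farther back than shut.
Start: joints at [1.114, 0.707, -0.028, 1.485, 0.022, 0.951, -0.075], TCP at [231.72, -526.216, 249.968] pointing down, gripper open.
Joint ranges: [-2.71, 2.71], [-0.32, 2.16], [-1.57, 1.52], [0, 2.45], [-1.46, 4.6], [0, 2.02], [-2.83, 2.83]. Speed limits (rad/s): [1.89, 1.89, 2.57, 2.57, 3.01, 3.01, 3.01].

INTERFACE

Orientations are given as a unit quaternion [w, x, y, z].
In Python, from cell import robot, optics, ticket gives the robot as it stands.
- The arm moves only by the shell command python3 -m creep 'ROWS' [FORCE]. ROWS is JSON, a list that holds one entry, the list of rows, each a list of 7 numbers: the shift along the world's x, y, z each as a share of 0.5 m, from -1 to 1, then the turn, a rotation vector about the world's x, y, z each as a share of 180 degrees, from -1 to 1, then the opening, from 0 (shut) to 1 (fully open). A call has 1 to 5 rows; each row is the pose to reach, as a shift and turn from the pose commanded when the call began, turning the shorter way round; what a row does not reach only later rows make up. A row lasts 1/12 s, in which the tool goes at most 41.7 mm and 7.16 degrees, less where a joint would pass 70% of its speed; a pose out of reach is approached as far as the arm can. A call with a number of a shift or a turn outside -1 to 1 is refused whole. A call with a gripper value outside its range is refused whole. The fingers move at their own pace and stop on an object; FORCE is the grip in N (left out, the last holds). Time passes only in rows, so rows that repeat a pose let the fingers close. It gives the time, the measured TCP pose, the force, the opening and the grip force at its end, in the units of the state.
- robot.sense(): the state, without advancing time (a new reading comes with each control period).
- optics.get_image(name): name is "scene" or "top" or "wrist"; returns the picture (384x512x3 uint8, blue, green, red); there is no depth.
- optics.camera_params(name): a dict with "camera_matrix" (3x3 intrinsics, pixels), "k1" (the pictures are not rectified: a ray, as slopes to the right and down, at radius r is drawn at 1 + k1 r^2 times it, then the intrinsics apply), "extrinsics" (4x4, takes a point from world to camera coordinates). Camera axes: x right, y down, z forward; pixel columns grow to the right and rows downward; lengths in mm; the calibration is good to about 2 mm. A picture is of the moment at which its call begins: read the wrist's pose just before it. camera_params takes no time and is no camera call; for the wrist camera it gives the pose at the moment of the call.
- ticket.finish_job(): hands the job in; it is judged then, once.
The state is a dict: "t": time; "qpos": joint angles; "qd": joint speeds; "joint_torque": joint torques, N m; "position": TCP position; "tool_rot": TCP orientation; "force": force on the tool from outside, world axes, zero at the start; "torque": the same for the moment, N m; "grip_width": opening from 0.0 (shut) to 1.0 (fully open); "finger_force": force on a finger pad.
Only numpy, scipy, OpenCV 4.12 (cv2) and the standard library are available. Lean on these libraries where they do the work, as an engineer would, in place of code of your own. Each camera call takes 0.05 s, during which the arm holds its last target. There are 200 camera calls.

## Working session

There is one attempt and no reset: what is moved stays moved. The work goes in short steps, Python scripts to look and compute and a shell command to move; the robot and the scene stay as the last step left them, time stands still between calls to the robot, and variables do not carry over. Pictures are saved under pics/ and viewed, at most 10 in all, crops included, and the job is handed in when it is done.

```bash
ls; mkdir -p pics; python3 - <<'E'
from cell import robot,optics
import cv2,numpy as np
s=robot.sense();print(s['t'],s['position'],s['tool_rot'],s['grip_width'])
a=optics.get_image('top');b=optics.get_image('scene')
cv2.imwrite('pics/top0.png',a);cv2.imwrite('pics/scene0.png',b)
for n in('top','scene'):
  p=optics.camera_params(n);print(n,p)
E
```

```text
pics
0.0 [ 231.65292421 -526.00413714  249.53875121] [-5.34434392e-04  9.78561068e-01  2.05956149e-01 -1.26720527e-04] 1.0019473087755986
top {'camera_matrix': array([[440.59842024,   0.        , 257.92912107],
       [  0.        , 440.59842024, 189.06839053],
       [  0.        ,   0.        ,   1.        ]]), 'k1': -0.12392610354143592, 'extrinsics': array([[ 3.11439304e-03, -9.99994965e-01,  6.08266828e-04,
         2.97765340e+01],
       [-9.90375828e-01, -3.16860015e-03, -1.38367911e-01,
         5.58646499e+02],
       [ 1.38369142e-01, -1.71480704e-04, -9.90380710e-01,
         1.11101836e+03],
       [ 0.00000000e+00,  0.00000000e+00,  0.00000000e+00,
         1.00000000e+00]])}
scene {'camera_matrix': array([[385.19336866,   0.        , 259.10852855],
       [  0.        , 385.19336866, 193.30415127],
       [  0.        ,   0.        ,   1.        ]]), 'k1': -0.025089842039913556, 'extrinsics': array([[-6.98996857e-01, -7.14912566e-01, -1.74188664e-02,
         4.15638609e+02],
       [-4.87949917e-01,  4.94610565e-01, -7.19211560e-01,
         2.80199756e+02],
       [ 5.22788938e-01, -4.94227085e-01, -6.94572757e-01,
         9.36163536e+02],
       [ 0.00000000e+00,  0.00000000e+00,  0.00000000e+00,
         1.00000000e+00]])}
```

View pics/top0.png

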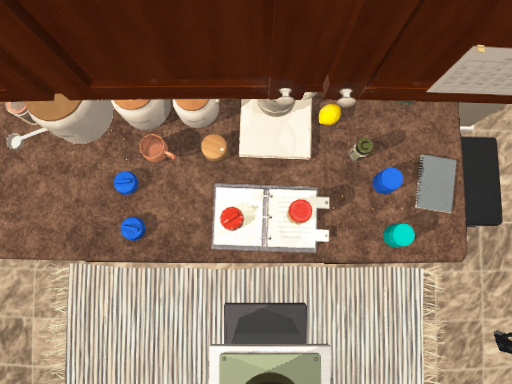

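View pics/scene0.png

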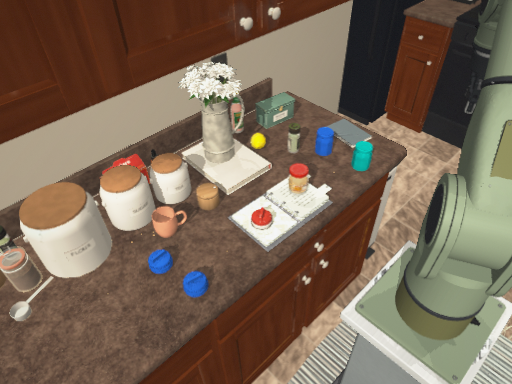

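The top view shows the red-lidded jar at (301,211) and the red and white timer at (232,218). The timer look-alikes at (125,183) and (132,229) are blue, and so are the jar look-alikes: blue at (388,181), turquoise at (399,235). The near tab is at (322,236) and the far tab at (322,203). Only the red objects on the binder fit the description, and I'll confirm them in a crop.

```bash
cat > h.py <<'E'
import numpy as np,cv2
from cell import robot,optics
from scipy.spatial.transform import Rotation as R
def ray(n,uv,p=None):
    p=p or optics.camera_params(n);K=p['camera_matrix']
    q=cv2.undistortPoints(np.array([[uv]],float),K,np.array([p['k1'],0,0,0.]))[0,0]
    E=p['extrinsics'];r=E[:3,:3]
    return -r.T@E[:3,3], r.T@np.array([q[0],q[1],1])
def onz(n,uv,z,p=None):
    o,d=ray(n,uv,p);return o+d*(z-o[2])/d[2]
def blobs(m,amin=20):
    _,_,st,c=cv2.connectedComponentsWithStats(m.astype(np.uint8))
    return [(st[i],c[i]) for i in range(1,len(c)) if st[i][4]>=amin]
def red(im):
    h=cv2.cvtColor(im,cv2.COLOR_BGR2HSV);return ((h[...,0]<6)|(h[...,0]>174))&(h[...,1]>170)&(h[...,2]>110)
def tool():
    s=robot.sense();q=s['tool_rot'];return s,R.from_quat([q[1],q[2],q[3],q[0]])
E
python3 - <<'E'
from h import *
a=cv2.imread('pics/top0.png');b=cv2.imread('pics/scene0.png')
for st,c in blobs(red(a)[160:260,200:340]): print('red top',st,c+[200,160])
c=[onz('top',u,85+24)for u in[(301,211)]];print('jar lid',c, 'timer',onz('top',(232,218),16+34))
h=cv2.cvtColor(a,cv2.COLOR_BGR2HSV)
crop=np.hstack([cv2.resize(a[170:265,200:340],(560,380),interpolation=cv2.INTER_CUBIC)])
crop2=cv2.resize(b[155:250,220:340],(480,380),interpolation=cv2.INTER_CUBIC)
cv2.imwrite('pics/crop.png',cv2.resize(np.hstack([crop,crop2]),(800,292)))
# bystanders approx
for n,u in dict(mug=(152,148),salt=(213,147),spice=(358,152),bjar=(388,181),tj=(399,235),bt1=(125,183),bt2=(132,229)).items(): print(n,onz('top',u,50).round())
for n,u in dict(c1=(213,185),c2=(318,186),c3=(212,250),c4=(318,251),tabn=(322,236),tabf=(322,203)).items(): print(n,onz('top',u,18).round())
print('edge',onz('top',(260,262),0),onz('top',(466,200),0),onz('top',(276,158),0))
for n,u in dict(sp0=(266.,188),sp1=(264.,247)).items(): print(n,onz('top',u,20).round())
print(optics.camera_params('wrist'))
E
```

```text
red top [ 89  40  23  23 362] [300.09668508 210.36187845]
red top [ 21  47  22  22 346] [231.24855491 217.74566474]
jar lid [array([495.14231337, -73.52629435, 109.        ])] timer [481.90456253  97.76460002  50.        ]
mug [666. 312.  50.]
salt [668. 150.  50.]
spice [ 656. -232.   50.]
bjar [ 579. -309.   50.]
tj [ 438. -333.   50.]
bt1 [572. 380.  50.]
bt2 [452. 356.  50.]
c1 [572. 151.  18.]
c2 [ 570. -129.   18.]
c3 [400. 151.  18.]
c4 [ 398. -126.   18.]
tabn [ 437. -137.   18.]
tabf [ 525. -139.   18.]
edge [369.09932373  25.44545034   0.        ] [ 535.22883868 -545.21654661    0.        ] [649.70664552 -17.49587135   0.        ]
sp0 [564.  10.  20.]
sp1 [409.  15.  20.]
{'camera_matrix': array([[274.40288559,   0.        , 255.21447118],
       [  0.        , 274.40288559, 192.09371455],
       [  0.        ,   0.        ,   1.        ]]), 'k1': -0.06038160608245678, 'extrinsics': array([[ 4.03300647e-01, -9.15066363e-01, -1.46233442e-03,
        -5.74713211e+02],
       [-8.71969840e-01, -3.84790229e-01,  3.02663308e-01,
        -3.95840921e+01],
       [-2.77519705e-01, -1.20789197e-01, -9.53096419e-01,
         3.79603864e+02],
       [ 0.00000000e+00,  0.00000000e+00,  0.00000000e+00,
         1.00000000e+00]])}
```

View pics/crop.png

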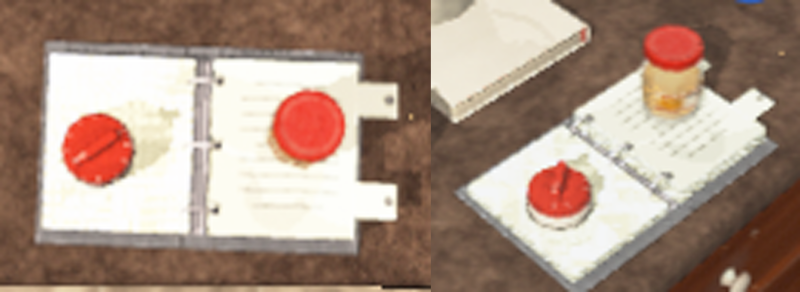

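The crop confirms both: the red lid and honey-coloured jar on the right leaf, and the red dial with white body on the left page. I'll work out the approach from here.

```bash
cat >> h.py <<'E'
def go(p,yaw=np.pi/2):
    s,r=tool();d=np.array(p)-s['position']
    tgt=R.from_euler('z',yaw)*R.from_euler('x',np.pi);w=(tgt*r.inv()).as_rotvec()
    print('at',s['position'].round(1),'t',round(s['t'],2),'shift',(d/500).round(4),'turn',(w/np.pi).round(4),'|d|',np.linalg.norm(d).round(),'deg',np.degrees(np.linalg.norm(w)).round(1),'w',round(s['grip_width'],2))
E
python3 - <<'E'
from h import *
j=onz('top',(300.1,210.4),106);t=onz('top',(231.25,217.75),46);print(j,t)
a=cv2.imread('pics/scene0.png')
for st,c in blobs(red(a)[155:250,220:340]): print(st,c+[220,155]); u=c+[220,155]; print(onz('scene',u,103),onz('scene',u,46))
go([j[0],j[1],200]);print(robot.sense()['qpos'])
print(optics.camera_params('wrist')['extrinsics'], [ -optics.camera_params('wrist')['extrinsics'][:3,:3].T@optics.camera_params('wrist')['extrinsics'][:3,3]])
E
```

```text
[496.87732684 -71.63149261 106.        ] [482.83317376  99.93629771  46.        ]
[ 69   9  19  14 168] [297.91071429 170.69047619]
[493.78555197 -66.83100672 103.        ] [ 535.70245506 -118.70907659   46.        ]
[ 32  53  19  17 224] [261.22321429 216.69642857]
[438.84857334 141.93206907 103.        ] [476.62338372 105.79414431  46.        ]
at [ 231.7 -526.   249.6] t 0.1 shift [ 0.5304  0.9088 -0.0992] turn [-2.00e-04 -3.00e-04  3.68e-01] |d| 528.0 deg 66.2 w 1.0
[ 1.11430793  0.70700292 -0.02765222  1.48493725  0.02199965  0.95089789
 -0.07548167]
[[ 4.03300647e-01 -9.15066363e-01 -1.46233442e-03 -5.74713211e+02]
 [-8.71969840e-01 -3.84790229e-01  3.02663308e-01 -3.95840921e+01]
 [-2.77519705e-01 -1.20789197e-01 -9.53096419e-01  3.79603864e+02]
 [ 0.00000000e+00  0.00000000e+00  0.00000000e+00  1.00000000e+00]] [array([ 302.61362796, -495.28025412,  372.93931309])]
```

```bash
python3 -m creep '[[[0.53,0.91,-0.08,0,0,0.368,1],[0.53,0.91,-0.08,0,0,0.368,1],[0.53,0.91,-0.08,0,0,0.368,1],[0.53,0.91,-0.08,0,0,0.368,1],[0.53,0.91,-0.08,0,0,0.368,1]]]' 40; python3 -c "
from h import *
go([496,-70,200])"
```

```text
t: 0.52
position: [336.7, -344.8, 234.1]
tool_rot: [-0.0, 0.866, 0.499, 0.0]
force: [1.1, -1.5, 0.3]
grip_width: 1.003
finger_force: 0.0
at [ 336.7 -344.8  234.1] t 0.52 shift [ 0.3185  0.5497 -0.0681] turn [-0.     -0.      0.1671] |d| 319.0 deg 30.1 w 1.0
```

```bash
python3 -m creep '[[[0.32,0.55,-0.06,0,0,0.167,1],[0.32,0.55,-0.06,0,0,0.167,1],[0.32,0.55,-0.06,0,0,0.167,1],[0.32,0.55,-0.06,0,0,0.167,1],[0.32,0.55,-0.06,0,0,0.167,1]]]' >/dev/null; python3 -c "
from h import *
go([496,-70,200])"
```

```text
at [ 441.1 -165.6  214.4] t 0.93 shift [ 0.1098  0.1913 -0.0288] turn [-0.     -0.0001 -0.0005] |d| 111.0 deg 0.1 w 1.0
```

```bash
python3 -m creep '[[[0.105,0.19,-0.02,0,0,0,1],[0.105,0.19,-0.02,0,0,0,1],[0.105,0.19,-0.02,0,0,0,1],[0.105,0.19,-0.02,0,0,0,1],[0.105,0.19,-0.02,0,0,0,1]]]' >/dev/null; python3 - <<'E'
from h import *
go([496,-70,66])
p=optics.camera_params('wrist');im=optics.get_image('wrist');cv2.imwrite('pics/w1.png',im)
for st,c in blobs(red(im),60): print(st,c.round(1),'z109',onz('wrist',c,106,p).round(1),'z46',onz('wrist',c,46,p).round(1))
E
```

```text
at [493.2 -71.3 204.2] t 1.35 shift [ 0.0056  0.0026 -0.2765] turn [-0.0001 -0.0003  0.0013] |d| 138.0 deg 0.2 w 1.0
[212   0  46  31 746] [232.3  13.4] z109 [477.2  70.3 106. ] z46 [472.8  87.9  46. ]
[242   0  33  23 353] [258.7   6.6] z109 [496.2  74.7 106. ] z46 [496.8  93.3  46. ]
[227 166  65  65 613] [265.  194.5] z109 [501.5 -66.6 106. ] z46 [503.6 -86.2  46. ]
[239 187  43  37 609] [263.1 207.6] z109 [499.9 -78.5 106. ] z46 [ 501.6 -101.2   46. ]
```

View pics/w1.png

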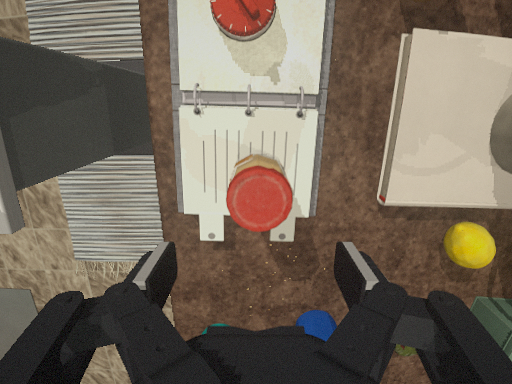

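The wrist view has image up = +y and right = +x. The jar lid is centred near (260,198). The near tab runs from (200,218) to (223,241) and the far tab from (271,218) to (295,241). The rings are at (197,103), (249,103) and (302,103).

```bash
python3 - <<'E'
from h import *
im=cv2.imread('pics/w1.png');p=optics.camera_params('wrist')
m=red(im)[155:245,215:305];ys,xs=np.nonzero(m);c,r=cv2.minEnclosingCircle(np.stack([xs+215,ys+155],1).astype(np.float32));print(c,r,onz('wrist',c,109,p).round(1))
h=cv2.cvtColor(im,cv2.COLOR_BGR2HSV);w=((h[...,1]<60)&(h[...,2]>180))
for name,(x0,x1) in dict(near=(192,232),far=(266,302)).items():
    ys,xs=np.nonzero(w[222:245,x0:x1]);print(name,xs.min()+x0,xs.max()+x0,ys.max()+222,'end',onz('wrist',((xs.min()+xs.max())/2+x0+.5,ys.max()+223),22 if name=='near' else 18,p).round(1))
for n,u in dict(r1=(197,88),r2=(249,88),r3=(302,88)).items(): print(n,onz('wrist',u,35,p).round(1))
for n,u in dict(bl=(171,90),br=(332,90),bl2=(180,200),br2=(320,200)).items(): print(n,onz('wrist',u,4,p).round(1))
E
```

```text
(258.7992858886719, 198.44773864746094) 32.86647033691406 [495.8 -70.6 109. ]
near 200 223 240 end [ 438.4 -156.    22. ]
far 271 293 240 end [ 526.5 -158.5   18. ]
r1 [434.4  22.2  35. ]
r2 [486.9  21.6  35. ]
r3 [540.4  21.5  35. ]
bl [398.7  22.4   4. ]
br [579.1  21.3   4. ]
bl2 [ 398.  -108.1    4. ]
br2 [ 573.6 -109.     4. ]
```

```bash
python3 -m creep '[[[0.005,0.002,-0.08,0,0,0,1],[0.005,0.002,-0.15,0,0,0,1],[0.005,0.002,-0.22,0,0,0,1],[0.005,0.002,-0.274,0,0,0,1],[0.005,0.002,-0.274,0,0,0,1]]]'; python3 -m creep '[[[0,0,0,0,0,0,0.5],[0,0,0,0,0,0,0.5],[0,0,0,0,0,0,0.5],[0,0,0,0,0,0,0.5],[0,0,0,0,0,0,0.5]]]' 40
```

```text
t: 1.82
position: [493.4, -72.4, 63.9]
tool_rot: [-0.002, 0.71, 0.704, -0.002]
force: [-0.0, -0.5, -0.9]
grip_width: 0.999
finger_force: 0.0
t: 2.23
position: [496.3, -72.1, 69.6]
tool_rot: [0.001, 0.71, 0.705, 0.001]
force: [-0.6, -2.6, 9.7]
grip_width: 0.723
finger_force: 42.8
```

```bash
python3 -m creep '[[[0,0,0,0,0,0,0.5],[0,0,0.03,0,0,0,0.5],[0,0,0.08,0,0,0,0.5],[0,-0.05,0.12,0,0,0,0.5],[0.01,-0.11,0.12,0,0,0,0.5]]]' 60;python3 -m creep '[[[0.01,-0.06,0,0,0,0,0.5],[0.02,-0.12,0,0,0,0,0.5],[0.03,-0.18,0,0,0,0,0.5],[0.04,-0.235,0,0,0,0,0.5],[0.04,-0.235,0,0,0,0,0.5]]]'; python3 -c "
from h import *
go([520,-243,46])"
```

```text
t: 2.65
position: [501.7, -126.0, 132.5]
tool_rot: [0.002, 0.708, 0.706, 0.002]
force: [0.5, -0.0, -2.3]
grip_width: 0.712
finger_force: 66.0
t: 3.07
position: [520.1, -250.4, 129.0]
tool_rot: [0.002, 0.712, 0.703, -0.001]
force: [-0.5, -2.3, -2.5]
grip_width: 0.714
finger_force: 66.0
at [ 520.1 -250.4  129. ] t 3.07 shift [-0.0002  0.0148 -0.1659] turn [0.0012 0.0005 0.0041] |d| 83.0 deg 0.8 w 0.71
```

```bash
python3 -m creep '[[[0,0.014,0,0,0,0,0.5],[0,0.014,-0.05,0,0,0,0.5],[0,0.014,-0.1,0,0,0,0.5],[0,0.014,-0.13,0,0,0,0.5],[0,0.014,-0.13,0,0,0,0.5]]]'; python3 -m creep '[[[0,0,0,0,0,0,0.5],[0,0,0,0,0,0,0.5],[0,0,0,0,0,0,0.5]]]'
```

```text
t: 3.48
position: [519.7, -235.8, 61.3]
tool_rot: [-0.001, 0.709, 0.705, -0.0]
force: [0.4, 0.3, -3.2]
grip_width: 0.712
finger_force: 66.1
t: 3.73
position: [521.2, -237.0, 64.2]
tool_rot: [0.001, 0.709, 0.705, 0.0]
force: [-0.3, -0.2, -3.6]
grip_width: 0.71
finger_force: 66.2
```

```bash
python3 -m creep '[[[0,0,-0.01,0,0,0,0.5],[0,0,-0.02,0,0,0,0.5],[0,0,-0.028,0,0,0,0.5],[0,0,-0.032,0,0,0,0.5],[0,0,-0.032,0,0,0,0.5]]]'; python3 -m creep '[[[0,0,-0.003,0,0,0,0.5],[0,0,-0.003,0,0,0,0.5],[0,0,-0.003,0,0,0,0.5]]]'
```

```text
t: 4.15
position: [520.4, -236.8, 46.5]
tool_rot: [-0.0, 0.709, 0.705, -0.0]
force: [0.6, -0.9, -3.0]
grip_width: 0.711
finger_force: 66.3
t: 4.4
position: [520.5, -236.8, 46.2]
tool_rot: [0.0, 0.709, 0.705, -0.0]
force: [-9.6, 4.0, 28.9]
grip_width: 0.713
finger_force: 69.1
```

```bash
python3 -m creep '[[[0,0,0.001,0,0,0,0.9],[0,0,0.001,0,0,0,1],[0,0,0.001,0,0,0,1],[0,0,0.001,0,0,0,1],[0,0,0.001,0,0,0,1]]]' 40; python3 -m creep '[[[0,0,0.05,0,0,0,1],[0,0,0.12,0,0,0,1],[0,0,0.2,0,0,0,1],[0,0,0.25,0,0,0,1],[0,0.05,0.25,0,0,0,1]]]';python3 -c "
from h import *
go([481,101,150])"
```

```text
t: 4.82
position: [520.6, -236.9, 45.5]
tool_rot: [-0.0, 0.709, 0.705, -0.0]
force: [0.5, 0.1, -0.0]
grip_width: 1.003
finger_force: 0.0
t: 5.23
position: [521.5, -216.3, 175.1]
tool_rot: [0.004, 0.711, 0.703, 0.0]
force: [0.2, -1.8, -0.6]
grip_width: 0.997
finger_force: 0.0
at [ 521.5 -216.3  175.1] t 5.23 shift [-0.081   0.6346 -0.0502] turn [0.0014 0.0019 0.0038] |d| 321.0 deg 0.8 w 1.0
```

```bash
python3 -m creep '[[[-0.08,0.62,0,0,0,0.003,1],[-0.08,0.62,0,0,0,0.003,1],[-0.08,0.62,0,0,0,0.003,1],[-0.08,0.62,0,0,0,0.003,1],[-0.08,0.62,0,0,0,0.003,1]]]' >/dev/null; python3 -c "
from h import *
go([481,101,150])"
```

```text
at [493.3  -3.6 170.7] t 5.65 shift [-0.0246  0.2092 -0.0414] turn [-0.      0.     -0.0008] |d| 107.0 deg 0.2 w 1.0
```

```bash
python3 -m creep '[[[-0.023,0.205,-0.01,0,0,0,1],[-0.023,0.205,-0.01,0,0,0,1],[-0.023,0.205,-0.01,0,0,0,1],[-0.023,0.205,-0.01,0,0,0,1],[-0.023,0.205,-0.01,0,0,0,1]]]' >/dev/null; python3 - <<'E'
from h import *
p=optics.camera_params('wrist');im=optics.get_image('wrist');cv2.imwrite('pics/w2.png',im)
a=optics.get_image('top');cv2.imwrite('pics/top1.png',a)
for st,c in blobs(red(im),150):
  print(st,c.round(1))
m=red(im)[140:280,170:330];ys,xs=np.nonzero(m);c,r=cv2.minEnclosingCircle(np.stack([xs+170,ys+140],1).astype(np.float32));print(c,r,onz('wrist',c,50,p).round(1))
for st,c in blobs(red(a)[160:260,200:400],60): print('top',st,onz('top',c+[200,160],82),onz('top',c+[200,160],46))
go([481,100,41])
E
```

```text
[238 157  48  42 750] [263.8 174.5]
[229 167  39  45 258] [249.1 188.4]
(254.555908203125, 186.81784057617188) 30.61004638671875 [481.6 104.4  50. ]
top [153  31  23  23 359] [ 521.30252909 -236.37641051   82.        ] [ 525.30651448 -245.18617685   46.        ]
at [482.6  96.2 165.6] t 6.17 shift [-0.0031  0.0077 -0.2492] turn [ 0.0002 -0.0001 -0.0006] |d| 125.0 deg 0.1 w 1.0
```

```bash
python3 -m creep '[[[0,0.012,-0.07,0,0,0,1],[0,0.012,-0.14,0,0,0,1],[0,0.012,-0.2,0,0,0,1],[0,0.012,-0.244,0,0,0,1],[0,0.012,-0.244,0,0,0,1]]]'; python3 -m creep '[[[0,0,0,0,0,0,0.5],[0,0,0,0,0,0,0.5],[0,0,0,0,0,0,0.5],[0,0,0,0,0,0,0.5],[0,0,0,0,0,0,0.5]]]' 25
```

```text
t: 6.58
position: [481.2, 101.7, 40.4]
tool_rot: [-0.001, 0.707, 0.708, -0.002]
force: [-0.1, -0.2, -0.2]
grip_width: 1.0
finger_force: 0.0
t: 7.0
position: [483.1, 102.7, 45.4]
tool_rot: [0.001, 0.706, 0.708, 0.001]
force: [-2.6, -2.2, 7.2]
grip_width: 0.71
finger_force: 26.2
```

```bash
python3 -m creep '[[[0,0,0,0,0,0,0.5],[0,0,0.03,0,0,0,0.5],[0,0,0.08,0,0,0,0.5],[0,0.05,0.1,0,0,0,0.5],[0.01,0.11,0.1,0,0,0,0.5]]]' 30;python3 -m creep '[[[0.01,0.06,0,0,0,0,0.5],[0.03,0.12,0,0,0,0,0.5],[0.05,0.18,0,0,0,0,0.5],[0.06,0.21,0,0,0,0,0.5],[0.06,0.21,0,0,0,0,0.5]]]';python3 -m creep '[[[0,0,0,0,0,0,0.5],[0,0,-0.04,0,0,0,0.5],[0,0,-0.07,0,0,0,0.5],[0,0,-0.09,0,0,0,0.5],[0,0,-0.09,0,0,0,0.5]]]'; python3 -m creep '[[[0,0,0,0,0,0,0.5],[0,0,0,0,0,0,0.5],[0,0,0,0,0,0,0.5]]]'
```

```text
t: 7.42
position: [488.5, 157.2, 97.4]
tool_rot: [0.001, 0.707, 0.707, 0.002]
force: [0.5, -0.1, -0.5]
grip_width: 0.709
finger_force: 32.8
t: 7.83
position: [517.9, 267.0, 95.2]
tool_rot: [-0.0, 0.705, 0.709, 0.002]
force: [0.1, 0.7, -0.1]
grip_width: 0.713
finger_force: 32.8
t: 8.25
position: [517.0, 262.0, 47.7]
tool_rot: [-0.0, 0.706, 0.708, -0.001]
force: [0.1, -0.6, -1.1]
grip_width: 0.708
finger_force: 32.8
t: 8.5
position: [517.9, 263.2, 49.6]
tool_rot: [0.0, 0.706, 0.708, 0.001]
force: [0.6, -0.8, -0.6]
grip_width: 0.706
finger_force: 32.8
```

```bash
python3 -m creep '[[[0,0,-0.015,0,0,0,0.5],[0,0,-0.028,0,0,0,0.5],[0,0,-0.036,0,0,0,0.5],[0,0,-0.036,0,0,0,0.5],[0,0,-0.036,0,0,0,0.5]]]'; python3 -m creep '[[[0,0,-0.004,0,0,0,0.5],[0,0,-0.004,0,0,0,0.5],[0,0,-0.004,0,0,0,0.5]]]'
```

```text
t: 8.92
position: [517.2, 263.2, 30.2]
tool_rot: [-0.0, 0.706, 0.708, -0.0]
force: [0.5, -1.0, -0.9]
grip_width: 0.705
finger_force: 36.2
t: 9.17
position: [517.4, 263.2, 28.6]
tool_rot: [-0.0, 0.706, 0.708, -0.0]
force: [0.7, -0.3, -0.3]
grip_width: 0.707
finger_force: 40.7
```

```bash
python3 -m creep '[[[0,0,-0.002,0,0,0,0.5],[0,0,-0.004,0,0,0,0.5],[0,0,-0.004,0,0,0,0.5]]]'
```

```text
t: 9.42
position: [517.5, 263.2, 27.9]
tool_rot: [0.0, 0.706, 0.708, 0.0]
force: [-7.2, -4.8, 27.6]
grip_width: 0.711
finger_force: 43.9
```

```bash
python3 -m creep '[[[0,0,0.001,0,0,0,0.9],[0,0,0.001,0,0,0,1],[0,0,0.001,0,0,0,1],[0,0,0.001,0,0,0,1],[0,0,0.001,0,0,0,1]]]' 40; python3 -m creep '[[[0,0,0.05,0,0,0,1],[0,0,0.12,0,0,0,1],[0,0,0.2,0,0,0,1],[0,-0.06,0.24,0,0,0,0.6],[-0.02,-0.14,0.24,0,0,0,0.6]]]';python3 -c "
from h import *
go([438.7,-143,150],np.pi/2-.027)"
```

```text
t: 9.83
position: [517.4, 263.2, 27.0]
tool_rot: [-0.0, 0.706, 0.708, -0.0]
force: [0.0, 0.3, -0.5]
grip_width: 1.002
finger_force: 0.0
t: 10.25
position: [509.3, 195.4, 150.8]
tool_rot: [0.001, 0.705, 0.709, 0.004]
force: [3.3, -1.2, -0.7]
grip_width: 0.749
finger_force: 0.0
at [509.3 195.4 150.8] t 10.25 shift [-0.1411 -0.6767 -0.0016] turn [-0.0012  0.0021 -0.0106] |d| 346.0 deg 1.9 w 0.75
```

```bash
python3 -m creep '[[[-0.14,-0.67,0,0,0,-0.01,0.6],[-0.14,-0.67,0,0,0,-0.01,0.6],[-0.14,-0.67,0,0,0,-0.01,0.6],[-0.14,-0.67,0,0,0,-0.01,0.6],[-0.14,-0.67,0,0,0,-0.01,0.6]]]' >/dev/null; python3 -c "
from h import *
go([438.7,-143,150],np.pi/2-.027)"
```

```text
at [464.  -12.4 147.2] t 10.67 shift [-0.0507 -0.2612  0.0056] turn [-0.      0.      0.0003] |d| 133.0 deg 0.1 w 0.6
```

```bash
python3 -m creep '[[[-0.05,-0.26,-0.03,0,0,0,0.6],[-0.05,-0.26,-0.03,0,0,0,0.6],[-0.05,-0.26,-0.03,0,0,0,0.6],[-0.05,-0.26,-0.03,0,0,0,0.6],[-0.05,-0.26,-0.03,0,0,0,0.6]]]' >/dev/null; python3 - <<'E'
from h import *
p=optics.camera_params('wrist');im=optics.get_image('wrist');cv2.imwrite('pics/w3.png',im)
a=optics.get_image('top');cv2.imwrite('pics/top2.png',a)
for st,c in blobs(red(a)[160:260,100:400],60): print('top',st,onz('top',c+[100,160],82),onz('top',c+[100,160],30))
go([438.7,-143,28],np.pi/2-.027)
E
```

```text
top [255  31  16   7  69] [ 541.93279553 -232.56119645   82.        ] [ 548.69548507 -245.10533655   30.        ]
top [ 60  34  22  22 349] [513.18318106 250.16013926  82.        ] [518.58135447 260.52695151  30.        ]
at [ 439.9 -140.4  132.1] t 11.18 shift [-0.0025 -0.0052 -0.2082] turn [-0.0002  0.      0.0005] |d| 104.0 deg 0.1 w 0.6
```

View pics/w3.png

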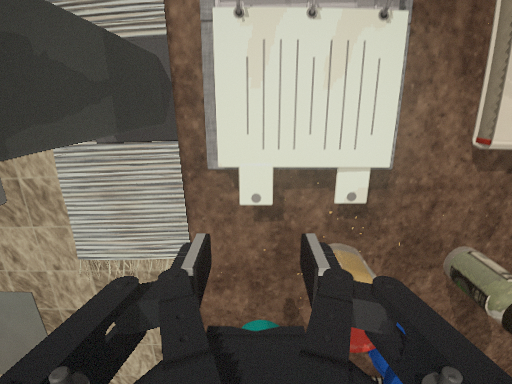

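The near tab spans columns 239–273 and rows 168–206, centred between the fingers. The jar stands to the lower right at about (360,270), clear of the gripper.

```bash
python3 - <<'E'
from h import *
p=optics.camera_params('wrist')
e=onz('wrist',(256.3,206.5),22,p);f=onz('wrist',(351.5,204.5),18,p);print(e,f)
go([438.7,-143,28],np.pi/2-.027)
E
```

```text
[ 440.67448635 -151.00848222   22.        ] [ 529.01948401 -153.13027502   18.        ]
at [ 439.9 -140.4  132.1] t 11.18 shift [-0.0025 -0.0052 -0.2082] turn [-0.0002  0.      0.0005] |d| 104.0 deg 0.1 w 0.6
```

```bash
python3 -m creep '[[[0,-0.002,-0.07,0,0,0,0.6],[0,-0.002,-0.14,0,0,0,0.6],[0,-0.002,-0.18,0,0,0,0.6],[0,-0.002,-0.206,0,0,0,0.6],[0,-0.002,-0.206,0,0,0,0.6]]]'; python3 -m creep '[[[0,0,0,0,0,0,0.6],[0,0,0,0,0,0,0.2],[0,0,0,0,0,0,0.2],[0,0,0,0,0,0,0.2],[0,0,0,0,0,0,0.2]]]' 20
```

```text
t: 11.6
position: [439.5, -139.8, 27.2]
tool_rot: [-0.001, 0.716, 0.698, -0.001]
force: [-0.3, -0.1, 0.4]
grip_width: 0.601
finger_force: 0.0
t: 12.02
position: [439.5, -141.5, 30.1]
tool_rot: [-0.0, 0.717, 0.697, -0.0]
force: [-4.8, 2.8, 5.9]
grip_width: 0.345
finger_force: 21.1
```

```bash
python3 -m creep '[[[0,0.005,0.053,0,0,0,0.2],[0.0005,0.019,0.105,0,0,0,0.2],[0.001,0.041,0.153,0,0,0,0.2],[0.002,0.072,0.197,0,0,0,0.2],[0.003,0.11,0.235,0,0,0,0.2]]]' 20;python3 -c "
from h import *
t=optics.get_image('scene');cv2.imwrite('pics/s1.png',t[120:300,180:400])"
```

```text
t: 12.43
position: [440.9, -86.7, 148.9]
tool_rot: [0.0, 0.718, 0.697, 0.0]
force: [-0.0, 2.8, -7.2]
grip_width: 0.34
finger_force: 20.2
```

View pics/s1.png

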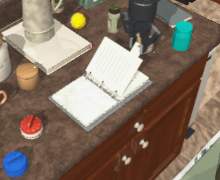

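The upper leaf is up at about (118,62) in the gripper, and a sheet is still lying flat on the right. I'll continue the arc.

```bash
python3 -m creep '[[[0.001,0.044,0.03,0,0,0,0.2],[0.0025,0.093,0.052,0,0,0,0.2],[0.004,0.145,0.065,0,0,0,0.2],[0.005,0.198,0.069,0,0,0,0.2],[0.007,0.251,0.064,0,0,0,0.2]]]'; python3 -c "
from h import *
go([448,166.5,26],np.pi/2-.027)"
```

```text
t: 12.9
position: [445.1, 39.7, 180.5]
tool_rot: [0.001, 0.717, 0.697, 0.001]
force: [-0.3, -1.2, 2.2]
grip_width: 0.345
finger_force: 23.9
at [445.1  39.7 180.5] t 12.9 shift [ 0.0058  0.2536 -0.309 ] turn [0.     0.0009 0.0006] |d| 200.0 deg 0.2 w 0.35
```

```bash
python3 -m creep '[[[0.001,0.052,-0.015,0,0,0,0.2],[0.0025,0.101,-0.038,0,0,0,0.2],[0.004,0.145,-0.069,0,0,0,0.2],[0.005,0.183,-0.108,0,0,0,0.2],[0.006,0.213,-0.152,0,0,0,0.2]]]'; python3 -m creep '[[[0,0.013,-0.024,0,0,0,0.2],[0,0.022,-0.049,0,0,0,0.2],[0,0.032,-0.075,0,0,0,0.2],[0,0.036,-0.1,0,0,0,0.2],[0,0.04,-0.125,0,0,0,0.2]]]'; python3 -m creep '[[[0,0,0,0,0,0,0.2],[0,0.001,-0.01,0,0,0,0.2],[0,0.001,-0.018,0,0,0,0.2],[0,0.001,-0.022,0,0,0,0.2],[0,0.001,-0.022,0,0,0,0.2]]]'
```

```text
t: 13.32
position: [448.6, 148.5, 103.4]
tool_rot: [0.0, 0.716, 0.698, 0.003]
force: [1.7, 6.8, 5.7]
grip_width: 0.339
finger_force: 25.4
t: 13.73
position: [449.1, 167.5, 40.6]
tool_rot: [-0.0, 0.717, 0.698, 0.003]
force: [5.6, 8.2, 2.6]
grip_width: 0.343
finger_force: 28.7
t: 14.15
position: [449.1, 167.8, 29.8]
tool_rot: [-0.0, 0.717, 0.698, 0.003]
force: [3.9, 10.6, 2.7]
grip_width: 0.343
finger_force: 28.4
```

```bash
python3 -m creep '[[[0,-0.002,-0.003,0,0,0,0.2],[0,-0.004,-0.006,0,0,0,0.2],[0,-0.004,-0.008,0,0,0,0.2],[0,-0.004,-0.008,0,0,0,0.2]]]';  python3 -m creep '[[[0,0,0,0,0,0,0.55],[0,0,0,0,0,0,0.55],[0,0,0,0,0,0,0.55],[0,0,0.04,0,0,0,0.55],[0,0,0.1,0,0,0,0.55]]]'; python3 -m creep '[[[0,0,0.07,0,0,0,0.55],[0,-0.06,0.14,0,0,0,1],[0,-0.13,0.18,0,0,0,1],[0,-0.21,0.18,0,0,0,1],[0,-0.29,0.18,0,0,0,1]]]'; python3 - <<'E'
from h import *
a=optics.get_image('scene');cv2.imwrite('pics/s2.png',np.hstack([cv2.resize(a[120:300,180:400],(660,540))]))
go([521,-236.5,200])
E
```

```text
t: 14.48
position: [449.0, 166.9, 26.1]
tool_rot: [-0.001, 0.716, 0.698, 0.003]
force: [1.0, 16.9, 2.3]
grip_width: 0.34
finger_force: 28.2
t: 14.9
position: [446.9, 163.3, 74.4]
tool_rot: [-0.001, 0.717, 0.697, -0.002]
force: [1.3, -0.6, 0.4]
grip_width: 0.553
finger_force: 0.0
t: 15.32
position: [447.9, 17.0, 166.7]
tool_rot: [0.001, 0.717, 0.697, 0.001]
force: [1.0, 0.1, -1.0]
grip_width: 0.994
finger_force: 0.0
at [447.2   7.8 165.9] t 15.37 shift [ 0.1477 -0.4887  0.0682] turn [0.0015 0.0001 0.0122] |d| 258.0 deg 2.2 w 1.0
```

View pics/s2.png

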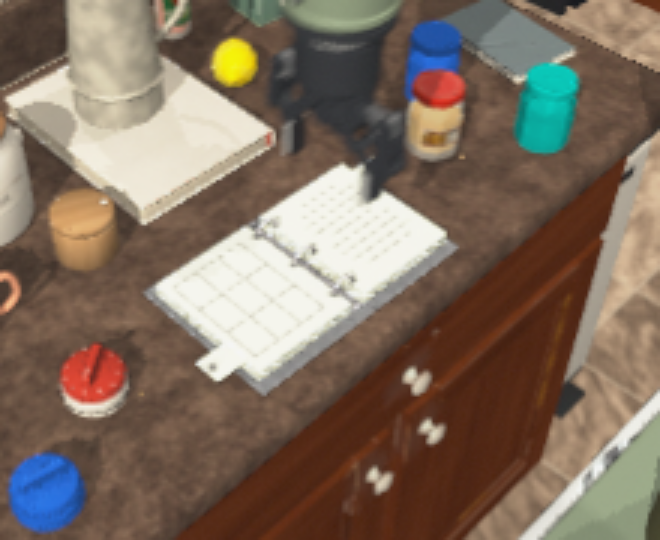

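The leaf lies flat on the left with its tab at (218,362). The jar (437,115) and the timer (95,380) are upright on the worktop. Next is fetching the jar.

```bash
python3 -m creep '[[[0.147,-0.489,0.04,0,0,0.01,1],[0.147,-0.489,0.04,0,0,0.01,1],[0.147,-0.489,0.04,0,0,0.01,1],[0.147,-0.489,0.04,0,0,0.01,1],[0.147,-0.489,0.04,0,0,0.01,1]]]' >/dev/null;  python3 -c "
from h import *
go([521,-236.5,46])"
```

```text
at [ 507.5 -182.4  181.9] t 15.78 shift [ 0.027  -0.1082 -0.2717] turn [ 0.     -0.0001 -0.0007] |d| 147.0 deg 0.1 w 1.0
```

```bash
python3 -m creep '[[[0.024,-0.1,0,0,0,0,1],[0.024,-0.1,0,0,0,0,1],[0.024,-0.1,0,0,0,0,1],[0.024,-0.1,0,0,0,0,1],[0.024,-0.1,0,0,0,0,1]]]' >/dev/null;  python3 - <<'E'
from h import *
a=optics.get_image('top');p=optics.camera_params('wrist');im=optics.get_image('wrist')
for st,c in blobs(red(im),300):
  print('w',st,c.round(1),onz('wrist',c,83,p).round(1))
go([521,-236.5,46])
E
```

```text
w [ 224  173   65   65 2592] [256.5 204.5] [ 520.8 -233.4   83. ]
at [ 519.7 -229.   181.6] t 16.3 shift [ 0.0026 -0.015  -0.2712] turn [-0.0001 -0.     -0.0015] |d| 136.0 deg 0.3 w 1.0
```

```bash
python3 -m creep '[[[0.002,-0.01,-0.07,0,0,0,1],[0.002,-0.01,-0.14,0,0,0,1],[0.002,-0.01,-0.21,0,0,0,1],[0.002,-0.01,-0.265,0,0,0,1],[0.002,-0.01,-0.265,0,0,0,1]]]'; python3 -m creep '[[[0,0,0,0,0,0,1],[0,0,0,0,0,0,0.5],[0,0,0,0,0,0,0.5],[0,0,0,0,0,0,0.5],[0,0,0,0,0,0,0.5]]]' 60
```

```text
t: 16.72
position: [518.8, -233.5, 44.8]
tool_rot: [-0.003, 0.705, 0.709, -0.001]
force: [-2.0, 0.9, -1.2]
grip_width: 0.998
finger_force: 0.0
t: 17.13
position: [521.4, -235.4, 51.3]
tool_rot: [0.001, 0.706, 0.708, 0.0]
force: [-4.3, 2.5, 19.5]
grip_width: 0.71
finger_force: 60.9
```

```bash
python3 -m creep '[[[0,0,0.01,0,0,0,0.5],[0,0,0.05,0,0,0,0.5],[0,0,0.1,0,0,0,0.5],[0,0.03,0.15,0,0,0,0.5],[-0.01,0.09,0.16,0,0,0,0.5]]]' ;python3 -m creep '[[[-0.01,0.07,0,0,0,0,0.5],[-0.02,0.14,0,0,0,0,0.5],[-0.03,0.21,0,0,0,0,0.5],[-0.04,0.28,0,0,0,0,0.5],[-0.045,0.35,0,0,0,0,0.5]]]';python3 -m creep '[[[-0.005,0.07,0,0,0,0,0.5],[-0.01,0.13,0,0,0,0,0.5],[-0.01,0.17,0,0,0,0,0.5],[-0.01,0.19,0,0,0,0,0.5],[-0.01,0.19,0,0,0,0,0.5]]]';python3 -c "
from h import *
go([487.5,85,71])"
```

```text
t: 17.55
position: [516.9, -193.0, 133.2]
tool_rot: [0.003, 0.708, 0.707, 0.001]
force: [1.2, 0.1, -1.0]
grip_width: 0.707
finger_force: 66.3
t: 17.97
position: [492.6, -13.7, 130.1]
tool_rot: [0.0, 0.706, 0.708, 0.0]
force: [1.5, 0.1, -3.3]
grip_width: 0.709
finger_force: 66.3
t: 18.38
position: [488.3, 82.0, 129.8]
tool_rot: [0.0, 0.705, 0.709, 0.001]
force: [-0.9, -0.1, -2.4]
grip_width: 0.706
finger_force: 66.2
at [488.3  82.  129.8] t 18.38 shift [-0.0015  0.0059 -0.1175] turn [-0.0004  0.0004 -0.0019] |d| 59.0 deg 0.4 w 0.71
```

```bash
python3 -m creep '[[[-0.001,0.006,-0.04,0,0,0,0.5],[-0.001,0.006,-0.075,0,0,0,0.5],[-0.001,0.006,-0.095,0,0,0,0.5],[-0.001,0.006,-0.105,0,0,0,0.5],[-0.001,0.006,-0.105,0,0,0,0.5]]]'; python3 -m creep '[[[0,0,0,0,0,0,0.5],[0,0,-0.004,0,0,0,0.5],[0,0,-0.008,0,0,0,0.5],[0,0,-0.008,0,0,0,0.5]]]'
```

```text
t: 18.8
position: [487.5, 82.0, 76.0]
tool_rot: [-0.0, 0.706, 0.708, -0.001]
force: [-0.1, 0.4, -1.8]
grip_width: 0.708
finger_force: 66.2
t: 19.13
position: [487.7, 82.8, 72.5]
tool_rot: [0.0, 0.706, 0.708, 0.0]
force: [0.5, -0.1, -3.3]
grip_width: 0.708
finger_force: 66.2
```

```bash
python3 -m creep '[[[0,0,-0.003,0,0,0,0.5],[0,0,-0.003,0,0,0,0.5],[0,0,-0.003,0,0,0,0.5]]]'; python3 -m creep '[[[0,0,-0.002,0,0,0,0.5],[0,0,-0.002,0,0,0,0.5]]]'
```

```text
t: 19.38
position: [487.8, 82.9, 71.1]
tool_rot: [0.0, 0.706, 0.708, 0.0]
force: [-0.6, 0.1, 3.5]
grip_width: 0.709
finger_force: 66.8
t: 19.55
position: [487.8, 83.0, 70.7]
tool_rot: [0.0, 0.706, 0.708, 0.0]
force: [-4.8, 0.2, 24.0]
grip_width: 0.71
finger_force: 68.9
```

Contact with the page, so I'll release, lift and back away.

```bash
python3 -m creep '[[[0,0,0.001,0,0,0,0.9],[0,0,0.001,0,0,0,1],[0,0,0.001,0,0,0,1],[0,0,0.001,0,0,0,1],[0,0,0.001,0,0,0,1]]]' 40; python3 -m creep '[[[0,0,0.05,0,0,0,1],[0,0,0.12,0,0,0,1],[0,0,0.2,0,0,0,1],[0,0,0.25,0,0,0,1],[0,-0.06,0.28,0,0,0,1]]]'; python3 -m creep '[[[0,-0.08,0,0,0,0,1],[0,-0.16,0,0,0,0,1],[0,-0.24,0,0,0,0,1],[0,-0.3,0,0,0,0,1],[0,-0.3,0,0,0,0,1]]]'; python3 - <<'E'
from h import *
a=optics.get_image('scene');cv2.imwrite('pics/s3.png',np.hstack([cv2.resize(a[120:300,180:400],(660,540))]))
t=optics.get_image('top')
for st,c in blobs(red(t)[160:260,100:400],60): print('jar',onz('top',c+[100,160],103).round(1),'timer',onz('top',c+[100,160],30).round(1))
E
```

```text
t: 19.97
position: [487.6, 82.9, 70.3]
tool_rot: [-0.0, 0.706, 0.708, -0.0]
force: [0.3, 0.8, 0.9]
grip_width: 0.998
finger_force: 0.0
t: 20.38
position: [488.2, 57.2, 213.4]
tool_rot: [0.0, 0.704, 0.71, 0.003]
force: [1.2, 1.6, 0.0]
grip_width: 1.001
finger_force: 0.0
t: 20.8
position: [486.8, -103.5, 210.1]
tool_rot: [0.001, 0.709, 0.706, -0.001]
force: [-0.7, -1.2, -0.1]
grip_width: 0.999
finger_force: 0.0
jar [511.2 245.7 103. ] timer [518.8 260.2  30. ]
jar [488.   80.7 103. ] timer [494.   84.1  30. ]
```

View pics/s3.png

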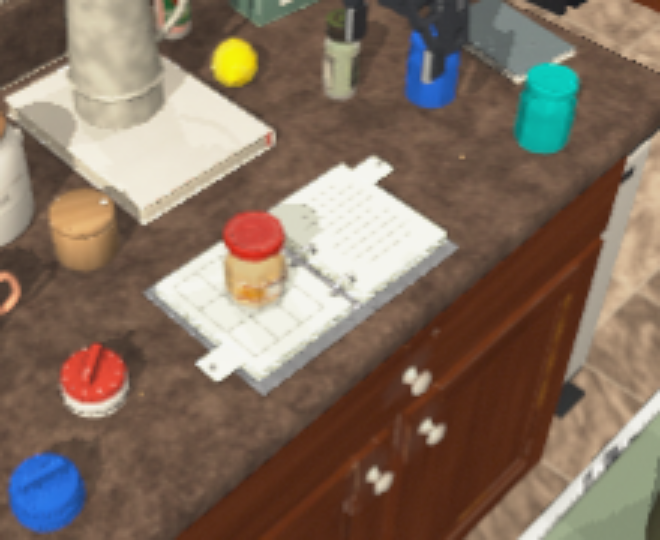

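The jar stands at (255,262) in the middle of the turned leaf, about 5 mm off centre. The lower leaf is flat on the right with its tab at (375,170), and the timer is upright at (95,380).

```bash
python3 -c "
from cell import ticket
print(ticket.finish_job())"
```

```text
the job is handed in; nothing more can be done
None
```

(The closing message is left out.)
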